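Tip the sunken pestle out of the slanted utensil tube

TASK

The lemon pestle has sunk to the bottom of the black utensil tube in the slanted rack, too deep to grip. Take that tube out of the rack, tip it so that the pestle slides out into the steel drip tray (not dropped from a height), and put the empty tube back fully home in its own bay of the rack. Leave the spoon tube and the other things on the counter where they are.

Things in the scene. Friction and masses are not known exactly. Their poses are not given: they have to be found in the camera images.
- tube: black tube with the pestle (no spoons): 56 mm square, 200 mm long, walls and floor 4 mm, 0.22 kg, smooth plastic. Origin: centre of its closed base's outside; z along the tube to the open mouth, at the start 50 degrees from vertical, mouth up and away from the robot; x down into its bed; y level. Its +y and -y faces can be pinched 90 to 180 mm from the base, tool pointing along its x
- tube_mouth (a point): centre of the tube's open mouth, 200 mm from the base along its axis
- pestle: yellow plastic pestle, round orange head, 110 mm long, 0.11 kg. Origin: centre of the outer face of its square end flange (38 x 38 x 10 mm), on the tube's floor at the start; z runs to the head (38 mm round, 34 mm long), whose end is 86 mm below the mouth; handle 22 mm round. It begins to slide in the tube once the mouth points 15 to 30 degrees below level (hidden friction)
- pestle_mid (a point): middle of the pestle, on its axis 55 mm from the flange face
- tray: fixed shallow stainless drip tray, 280 mm along its x, 200 mm along its y, rim 25 mm high, floor 4 mm thick. Origin: centre of its underside, on the counter
- rack: fixed steel rack, two sloping bays 120 mm apart (64 mm free between the tubes), base plate 200 mm along x, 240 mm along y. Origin: centre of its underside; tubes lean 50 degrees from vertical towards its x. Each bay: a bed under the tube, 160 mm long, a foot stop below its base, and at the foot two cheeks reaching 43 mm along the tube and 6 mm above its centre line, 3 mm play each side
- bay_left (a point): where the centre of a seated tube's base lies in the rack's +y bay, 62 mm above the counter
- bay_right (a point): the same for the -y bay
- spoon_tube: the other black tube, of the same size and in the other bay, with two steel spoons standing 65 mm out of its mouth; leave it. Origin and axes as for the tube
- syrup: amber bottle, 60 mm diameter, 160 mm high, standing; origin: centre of its underside; leave it
- paper_cup: white cup, 84 mm diameter, 110 mm high, standing; origin: centre of its underside; leave it
- jar: glass jar, 80 mm diameter, 100 mm high, standing; origin: centre of its underside; leave it
- shaker: steel shaker, 86 mm diameter, 190 mm high, standing; origin: centre of its underside; leave it
- order_pager: red flat order pager, 100 x 65 x 22 mm; origin: centre of its underside; leave it
- jigger: copper jigger, 44 mm diameter, 85 mm high, standing; origin: centre of its underside; leave it

How it is judged (in metres and radians):
On the way, in this order (a step that is already met when the one before it is completed fails the run):
1. the tube is lifted out of its bay with the pestle in it (distance of tube from where it was at the start of the episode above 0.05 m and z of pestle_mid in the frame of tube below 0.2 m), for 0.1 s.
2. the pestle lies in the tray, clear of the tube (x of pestle_mid in the frame of tray between -0.135 and 0.135 m and y of pestle_mid in the frame of tray between -0.095 and 0.095 m and height (world z) of pestle_mid below 0.05 m and contact force between pestle and tube below 0.05 N), for 0.2 s.
At the end, for the whole second after the job is handed in: the pestle lies at rest in the tray (its middle within the rim and below 50 mm), and the tube rests fully home in the bay it came from (base within 12 mm and mouth within 20 mm of where they were) (x of pestle_mid in the frame of tray between -0.135 and 0.135 m and y of pestle_mid in the frame of tray between -0.095 and 0.095 m and height (world z) of pestle_mid below 0.05 m and linear speed of pestle below 0.03 m/s and distance of tube from where it was at the start of the episode below 0.012 m and distance of tube_mouth from where it was at the start of the episode below 0.02 m and linear speed of tube below 0.02 m/s); the robot touches nothing.
It fails at once if the pestle left the tube from a height (its flange end out of the mouth while more than 150 mm above the counter) (z of pestle in the frame of tube above 0.2 m and height (world z) of pestle above 0.15 m).
It fails at once if the spoon tube was shifted more than 20 mm (distance of spoon_tube from where it was at the start of the episode above 0.02 m).
It fails at once if a bystander was shifted more than 30 mm (distance of any of syrup, paper_cup, jar, shaker, order_pager, jigger from where it was at the start of the episode above 0.03 m).
It also fails if it takes over 58 s, if anything falls off the work surface, if the arm or the gripper's body presses on something with over 40 N, if the wrist force passes 120 N, or if a joint passes its speed limit or range.

ROBOT

A 6-joint arm with a two-finger parallel gripper is mounted at the origin on the work surface. World frame = base frame: x ahead of the robot, y to its left, z up, the work surface at z = 0. Lengths are in mm, angles in rad, forces in N, time in s.
With the tool pointing down it reaches from about 250 to 775 mm from the base axis. Payload 8.9 kg.
Tool frame: the origin (TCP) lies between the finger pads, 19 mm behind the fingertips; this is the grasp point; z points along the fingers, y is the line along which they close (so a half turn about z gives the same grasp; the last joint's range is limited). The gripper opens to 85 mm and grips with 20 to 120 N. Pads are 22 mm wide; open, the fingers measure 114 mm over their backs; the gripper's body (76 mm by 85 mm) begins 54 mm behind the grasp point. The pads swing forward as they close: fully open they stand 13 mm farther back than shut.
Start: joints at [0.997, 0.291, -0.153, 1.127, 0, 1.431], TCP at [221.139, 476.152, 250.005] pointing down, gripper open.
Joint ranges: [-2.52, 2.52], [-0.91, 1.74], [-1.3, 1.37], [-1.96, 2.02], [-1.52, 1.47], [-3.14, 3.14]. Speed limits (rad/s): [2.22, 2.22, 2.79, 3.14, 3.14, 3.14].

INTERFACE

Orientations are given as a unit quaternion [x, y, z, w].
In Python, from workcell import manip, vision, sensors, ticket gives the robot as it stands (manip), with the cameras (vision), the readings (sensors) and the job (ticket).
- The arm moves only by the tool hand_motion, called after ">>>" by a JSON object that holds its "method" and its "body". Schema: {"type":"object","properties":{"segments":{"type":"array","items":{"type":"array","items":{"type":"array","items":{"type":"number"},"minItems":6,"maxItems":6},"minItems":1,"maxItems":8},"minItems":1,"maxItems":1},"aperture":{"type":"number"},"only":{"type":"string"},"quiet":{"type":"boolean"},"lines":{"type":"string"}},"required":["segments"],"additionalProperties":false}. segments is a list that holds a single list of rows (three levels of brackets), with 1 to 8 rows, each of 6 numbers: dx, dy, dz in mm, then a rotation vector rx, ry, rz in rad; each row is the pose to reach, as a shift and turn from the pose commanded when the call began, along the tool's axes at that moment; what a row does not reach only later rows make up. A row lasts 1/12 s, in which the tool goes at most 41.7 mm and 0.125 rad, less where a joint would pass 70% of its speed; a pose out of reach is approached as far as the arm can. aperture is the opening from 0.0 (shut) to 1.0 (fully open), set as the call begins (left out keeps the last). The fingers move at their own pace and stop on an object; the grip force is fixed at half the most. Time passes only in rows, so rows that do not move let the fingers close. The tool returns the time, the measured TCP pose, the force, the opening and the grip force at its end. only (a regular expression) keeps the lines of the reply that match it, lines (a string "A,B") keeps lines A to B, and quiet returns only ok. Input that does not fit is refused with a message, and nothing moves.
- sensors.get_state(): the state, without advancing time (a new reading comes with each control period).
- vision.snapshot(name): name is "scene" or "side" or "wrist"; returns the picture (400x640x3 uint8, blue, green, red); there is no depth.
- vision.get_calibration(name): a dict with "intrinsics" (3x3 intrinsics, pixels), "extrinsics" (4x4, takes a point from world to camera coordinates). Camera axes: x right, y down, z forward; pixel columns grow to the right and rows downward; lengths in mm; the calibration is good to about 2 mm. A picture is of the moment at which its call begins: read the wrist's pose just before it. get_calibration takes no time and is no camera call; for the wrist camera it gives the pose at the moment of the call.
- ticket.close_job(): hands the job in; it is judged then, once.
The state is a dict: "time": time; "joint_positions": joint angles; "qd": joint speeds; "tau": joint torques, N m; "tcp_pos": TCP position; "orientation": TCP orientation; "contact_force": force on the tool from outside, world axes, zero at the start; "moment": the same for the moment, N m; "gripper_width": opening from 0.0 (shut) to 1.0 (fully open); "gripper_force": force on a finger pad.
Only numpy, scipy, OpenCV 4.12 (cv2) and the standard library are available. Lean on these libraries where they do the work, as an engineer would, in place of code of your own. Each camera call takes 0.05 s, during which the arm holds its last target. There are 200 camera calls.

## Working session

There is one attempt and no reset: what is moved stays moved. The work goes in short steps, Python scripts to look and compute and a tool call to move; the robot and the scene stay as the last step left them, time stands still between calls to the robot, and variables do not carry over. Pictures are saved under pics/ and viewed, at most 13 in all, crops included, and the job is handed in when it is done.

```bash
ls; mkdir -p pics
```

Run:
```python
from workcell import manip, vision, sensors, ticket
import cv2
for n in("scene","side"):
    cv2.imwrite(f"pics/{n}0.png",vision.snapshot(n)); c=vision.get_calibration(n); print(n,c)
print(sensors.get_state())
```

```text
pics
workcell.py
scene {'intrinsics': array([[388.43462053,   0.        , 320.26868077],
       [  0.        , 388.43462053, 183.94894537],
       [  0.        ,   0.        ,   1.        ]]), 'extrinsics': array([[ 6.36733772e-01,  7.71082917e-01,  1.11290857e-03,
        -3.54152781e+02],
       [ 6.62885550e-01, -5.46649678e-01, -5.11621810e-01,
        -3.05809219e+02],
       [-3.93894467e-01,  3.26504616e-01, -8.59210035e-01,
         1.72371520e+03],
       [ 0.00000000e+00,  0.00000000e+00,  0.00000000e+00,
         1.00000000e+00]])}
side {'intrinsics': array([[462.98337163,   0.        , 314.05732482],
       [  0.        , 462.98337163, 188.10099282],
       [  0.        ,   0.        ,   1.        ]]), 'extrinsics': array([[-9.88614021e-01, -1.50286888e-01, -7.49453017e-03,
         5.49014015e+02],
       [-1.05671874e-01,  7.28862125e-01, -6.76456546e-01,
         1.43163444e+02],
       [ 1.07125028e-01, -6.67962465e-01, -7.36444413e-01,
         1.79685741e+03],
       [ 0.00000000e+00,  0.00000000e+00,  0.00000000e+00,
         1.00000000e+00]])}
{'time': 0.1, 'joint_positions': array([ 9.96683088e-01,  2.91234934e-01, -1.54034434e-01,  1.12671531e+00,
       -2.22892190e-05,  1.43148336e+00]), 'qd': array([ 0.00109063, -0.00271137,  0.00113252,  0.00018285, -0.00088584,
       -0.00018884]), 'tau': array([ 9.87166422e-04, -5.37975740e+01,  3.31919324e+01,  9.35988617e-03,
       -1.60254144e-04,  3.30281227e-05]), 'tcp_pos': array([220.95076043, 475.83210275, 249.49014445]), 'orientation': array([ 2.15691642e-01,  9.76461347e-01, -5.60665984e-04, -1.97041628e-04]), 'contact_force': array([ 0.22684486, -0.7882132 ,  0.52906355]), 'moment': array([-0.04823731,  0.02807985, -0.02088762]), 'gripper_force': 0.0, 'gripper_width': 0.9964427271984372}
```

View pics/scene0.png

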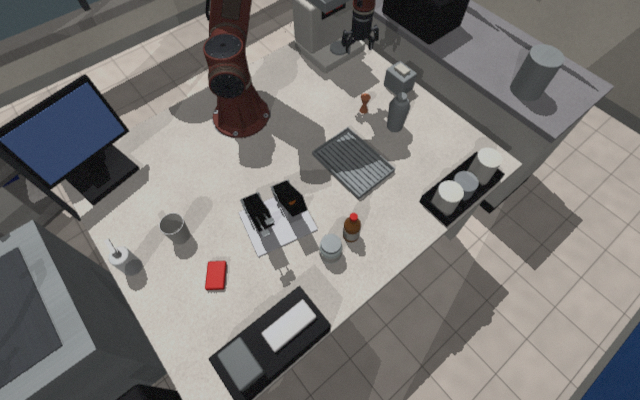

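View pics/side0.png

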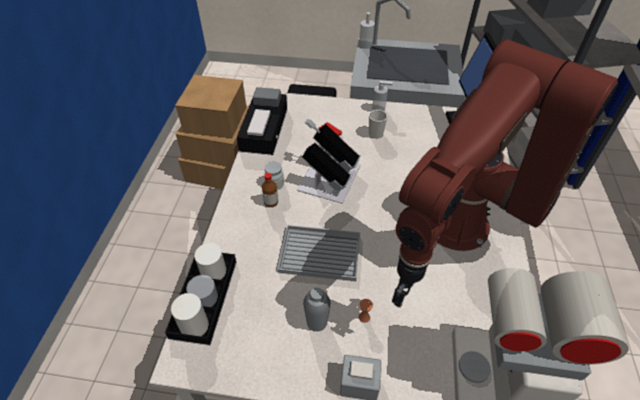

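Scene: the tube with the orange pestle is the right-hand one at about (290,198), spoon tube (257,212), tray (353,162). Side: both tubes around (330,155), tray (320,252). I'll enlarge both.

Run:
```python
import cv2
a=cv2.imread("pics/scene0.png")[165:260,230:330]; cv2.imwrite("pics/c1.png",cv2.convertScaleAbs(cv2.resize(a,None,fx=6,fy=6,interpolation=cv2.INTER_CUBIC),alpha=1.3,beta=25))
a=cv2.imread("pics/side0.png")[110:290,265:375]; cv2.imwrite("pics/c2.png",cv2.convertScaleAbs(cv2.resize(a[:95],None,fx=6,fy=6,interpolation=cv2.INTER_CUBIC),alpha=1.3,beta=25))
```

```text
(no output)
```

View pics/c1.png

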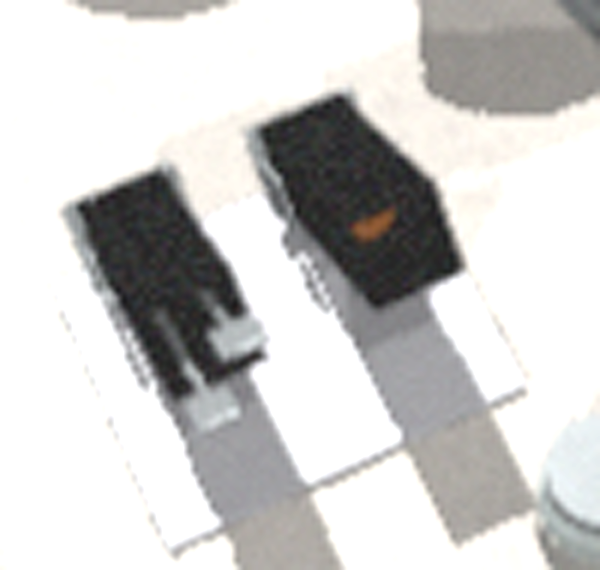

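View pics/c2.png

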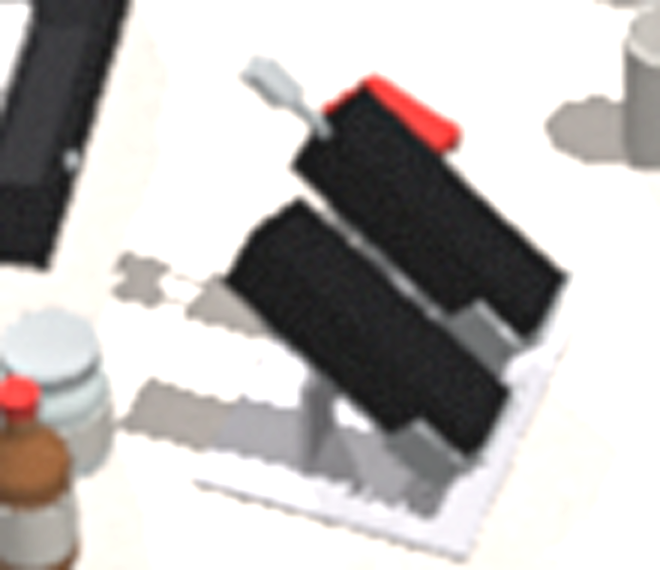

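Create h.py:
```python
import numpy as np
from workcell import manip, vision, sensors, ticket
from scipy.optimize import least_squares
from scipy.spatial.transform import Rotation as R
C={n:vision.get_calibration(n) for n in("scene","side")}
def proj(n,P):
    c=C[n]; P=np.atleast_2d(P)@c["extrinsics"][:3,:3].T+c["extrinsics"][:3,3]; q=P@c["intrinsics"].T; return q[:,:2]/q[:,2:]
def ground(n,uv,z=0):
    c=C[n]; E=c["extrinsics"]; d=E[:3,:3].T@np.linalg.solve(c["intrinsics"],[*uv,1]); o=-E[:3,:3].T@E[:3,3]; return (o+d*(z-o[2])/d[2])[:2]
s5,c5=np.sin(np.radians(50)),np.cos(np.radians(50))
def tubeR(p,th=np.radians(50)):
    c,s=np.cos(p),np.sin(p); st,ct=np.sin(th),np.cos(th)
    return np.array([[ct*c,-s,st*c],[ct*s,c,st*s],[-st,0,ct]])
```

Run:
```python
from h import *
s1=lambda u,v:(230+u/6,165+v/6); s2=lambda u,v:(265+u/6,110+v/6)
T=[("scene",(-28,28,0),s1(350,95)),("scene",(-28,-28,0),s1(256,131)),("scene",(-28,28,200),s1(437,185)),("scene",(28,28,200),s1(460,265)),("scene",(28,-28,200),s1(380,305)),
("side",(-28,-28,200),s2(300,200)),("side",(-28,28,200),s2(247,238)),("side",(28,28,200),s2(230,278)),("side",(-28,28,0),s2(508,390))]
K=[("scene",(100,-120,4),s1(175,550)),("scene",(100,120,4),s1(525,390)),("side",(100,120,4),s2(197,485)),("side",(-100,120,4),s2(465,556))]
def f(v):
    x,y,p,b=v[0]*100,v[1]*100,v[2],v[3]*100
    r=[]; M=tubeR(p); Z=np.array([[np.cos(p),-np.sin(p),0],[np.sin(p),np.cos(p),0],[0,0,1]])
    for n,q,uv in T: r.append(proj(n,M@q+[x,y,62])[0]-uv)
    for n,q,uv in K: r.append(proj(n,Z@(np.array(q)-[b,60,0])+[x,y,0])[0]-uv)
    return np.ravel(r)
s=least_squares(f,[4,0,-.3,-.5],loss="soft_l1"); print(s.x); print(f(s.x).reshape(-1,2).round(1).tolist())
st=[("scene",(140,100),0)]
A=np.array([ground("scene",u,25) for u in[(349,129),(394,170),(362,196),(314,155)]]);B=np.array([ground("side",u,25) for u in[(283,228),(361,230),(355,279),(277,274)]])
print("tray",A.round(),A.mean(0),B.round(),B.mean(0))
for k,u,v in[("syrup",(353,239),(270,204)),("jar",(332,260),(274,186)),("shaker",(397,130),(317,326)),("jigger",(364,113),(365,319)),("cup",(177,242),(377,135)),("pager",(216,282),(333,133))]: print(k,ground("scene",u).round(),ground("side",v).round())
```

```text
[ 4.54081779 -1.06761372 -0.20262144 -0.79671746]
[[-3.1, -0.6], [-1.1, -0.6], [-0.6, -0.8], [0.9, 0.5], [-0.9, 1.0], [-1.6, -1.1], [2.2, 1.8], [-3.4, 1.0], [-4.6, 9.3], [-1.3, 0.4], [0.0, -1.9], [-1.4, -0.0], [-0.1, 0.6]]
tray [[379. 305.]
 [648. 305.]
 [654. 126.]
 [389. 105.]] [517.64530335 210.0667922 ] [[655. 130.]
 [361.  97.]
 [364. 313.]
 [636. 333.]] [503.86809765 218.00623777]
syrup [757. -10.] [736.  -1.]
jar [ 769. -122.] [ 741. -101.]
shaker [502. 476.] [471. 492.]
jigger [340. 431.] [317. 445.]
cup [ 357. -513.] [ 333. -488.]
pager [ 574. -482.] [ 537. -473.]
```

Run:
```python
from h import *
s1=lambda u,v:(230+u/6,165+v/6); s2=lambda u,v:(265+u/6,110+v/6)
T=[("scene",(-28,28,0),s1(350,95)),("scene",(-28,-28,0),s1(256,131)),("scene",(-28,28,200),s1(437,185)),("scene",(28,28,200),s1(460,265)),("scene",(28,-28,200),s1(380,305)),
("side",(-28,-28,200),s2(300,200)),("side",(-28,28,200),s2(247,238)),("side",(28,28,200),s2(230,278)),("side",(-28,-28,0),s2(508,390)),("side",(-28,28,0),s2(470,458))]
K=[("scene",(100,-120,4),s1(175,550)),("scene",(100,120,4),s1(525,390)),("side",(100,120,4),s2(197,485)),("side",(-100,120,4),s2(465,556))]
def f(v):
    x,y,p,b=v[0]*100,v[1]*100,v[2],v[3]*100
    r=[]; M=tubeR(p); Z=np.array([[np.cos(p),-np.sin(p),0],[np.sin(p),np.cos(p),0],[0,0,1]])
    for n,q,uv in T: r.append(proj(n,M@q+[x,y,62])[0]-uv)
    for n,q,uv in K: r.append(proj(n,Z@(np.array(q)-[b,60,0])+[x,y,0])[0]-uv)
    return np.ravel(r)
s=least_squares(f,[4,0,-.3,-.5],loss="soft_l1"); print(s.x); print(f(s.x).reshape(-1,2).round(1).tolist())
x,y,p=s.x[0]*100,s.x[1]*100,s.x[2]; M=tubeR(p)
b=np.array([x,y,62]); print("mouth",b+M@[0,0,200])
st=sensors.get_state()
for d in (120,150):
    g=b+M@[0,0,d]
    for sg in(1,-1):
        G=np.c_[[*(sg*-M[:,2])],M[:,1]*0,M[:,0]]; G=np.c_[np.cross(sg*M[:,1],M[:,0]),sg*M[:,1],M[:,0]]
        Rt=R.from_quat(st["orientation"]).as_matrix()
        print(d,sg,"grasp",g.round(1),"dtool",(Rt.T@(g-st["tcp_pos"])).round(1),"rot",R.from_matrix(Rt.T@G).as_rotvec().round(3),"toolZ",M[:,0].round(3))
```

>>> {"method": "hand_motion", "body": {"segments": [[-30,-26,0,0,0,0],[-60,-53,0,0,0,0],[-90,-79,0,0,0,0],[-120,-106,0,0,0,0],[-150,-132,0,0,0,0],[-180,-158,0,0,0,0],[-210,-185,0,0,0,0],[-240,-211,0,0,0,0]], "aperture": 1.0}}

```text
refused: segments: the value is too long (schema: maxItems 1). Nothing was moved.
```

Nothing moved. I misread the format; it is a list holding one list of rows, three levels of brackets. Resending.

>>> {"method": "hand_motion", "body": {"segments": [[[-30,-26,0,0,0,0],[-60,-53,0,0,0,0],[-90,-79,0,0,0,0],[-120,-106,0,0,0,0],[-150,-132,0,0,0,0],[-180,-158,0,0,0,0],[-210,-185,0,0,0,0],[-240,-211,0,0,0,0]]], "aperture": 1.0}}

```text
time: 0.77
tcp_pos: [349.9, 181.8, 250.0]
orientation: [0.216, 0.977, -0.0, -0.0]
contact_force: [1.1, 0.1, 0.2]
gripper_width: 1.0
gripper_force: 0.0
```

>>> {"method": "hand_motion", "body": {"segments": [[[-30,-26,2,-0.01,-0.09,-0.025],[-60,-53,3,-0.02,-0.17,-0.05],[-90,-79,5,-0.03,-0.26,-0.08],[-120,-106,6,-0.038,-0.35,-0.10],[-150,-132,8,-0.048,-0.44,-0.13],[-180,-158,9,-0.057,-0.52,-0.15],[-210,-185,11,-0.067,-0.61,-0.18],[-239,-211,12,-0.076,-0.696,-0.205]]]}}

```text
time: 1.43
tcp_pos: [477.8, -110.1, 239.0]
orientation: [0.102, 0.933, -0.039, 0.343]
contact_force: [2.6, 1.2, 0.1]
gripper_width: 0.999
gripper_force: 0.0
```

>>> {"method": "hand_motion", "body": {"segments": [[[0,0,0,0,0,0],[0,0,0,0,0,0],[0,0,0,0,0,0]]]}}

```text
time: 1.68
tcp_pos: [477.1, -108.3, 237.4]
orientation: [0.104, 0.934, -0.037, 0.339]
contact_force: [-0.6, -0.1, -0.4]
gripper_width: 1.003
gripper_force: 0.0
```

Run:
```python
from workcell import manip, vision, sensors, ticket
import cv2
s=sensors.get_state(); c=vision.get_calibration("wrist"); im=vision.snapshot("wrist")
import pickle; pickle.dump((s,c),open("w1.pkl","wb")); cv2.imwrite("pics/w1.png",im); print(s["tcp_pos"],s["orientation"],s["joint_positions"],c["intrinsics"][0,0])
```

```text
[ 477.07985134 -108.26447926  237.37157423] [ 0.10448241  0.9341476  -0.03682517  0.33925743] [-0.47672328 -0.20613552 -0.99871876  0.0981302   0.16393146 -0.1958433 ] 338.056628920752
```

View pics/w1.png

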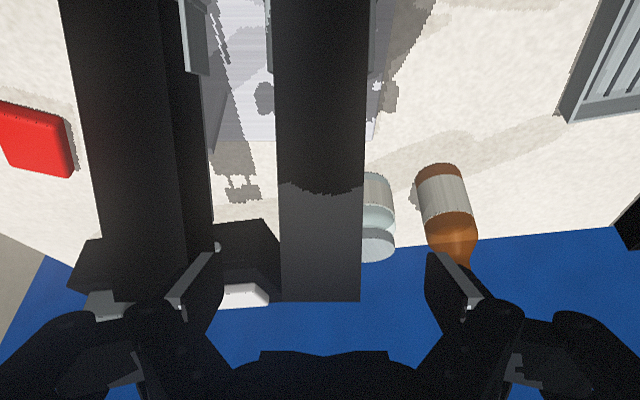

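Wrist view: pestle tube's top face spans x 275–371 at row 50, narrowing to 281–361 at the mouth edge (row 301); fingers at (215,250) and (440,265).

Create fit.py:
```python
from h import *
import pickle
s,c=pickle.load(open("w1.pkl","rb")); C["wrist"]=c
def f(v):
    M=tubeR(v[2]); b=np.array([v[0]*100,v[1]*100,62]); P=lambda q:proj("wrist",b+M@q)[0]
    r=list(P((-28,-28,200))-(281,301))+list(P((-28,28,200))-(361,301))
    for sg,u in((-1,275),(1,371)):
        a,e=P((-28,sg*28,60)),P((-28,sg*28,200)); r.append(a[0]+(50-a[1])*(e[0]-a[0])/(e[1]-a[1])-u)
    return np.array(r)
v=least_squares(f,[4.55,-1.04,-.22]).x; print(v,f(v).round(1))
M=tubeR(v[2]); b=np.array([v[0]*100,v[1]*100,62])
Rt=R.from_quat(s["orientation"]).as_matrix(); G=np.c_[-M[:,2],M[:,1],M[:,0]]; g=b+M@[0,0,130]
print("grasp",g,"d",(Rt.T@(g-s["tcp_pos"])).round(1),R.from_matrix(Rt.T@G).as_rotvec().round(3))
```

```bash
python3 fit.py
```

```text
[ 4.50967259 -1.02773344 -0.23498083] [ 0.7 -0.3 -0.7 -0.1 -0.1  0.1]
grasp [ 547.81630006 -125.95933726  145.56238926] d [  3.   -1.9 117.2] [ 0.01  -0.002  0.009]
```

>>> {"method": "hand_motion", "body": {"segments": [[[1,-1,20,0.01,0,0.009],[3,-2,40,0.01,0,0.009],[3,-2,60,0.01,0,0.009],[3,-2,80,0.01,0,0.009],[3,-2,95,0.01,0,0.009],[3,-2,107,0.01,0,0.009],[3,-2,115,0.01,0,0.009],[3,-2,115,0.01,0,0.009]]], "aperture": 1.0}}

```text
time: 2.4
tcp_pos: [548.1, -124.0, 147.0]
orientation: [0.108, 0.934, -0.039, 0.339]
contact_force: [-0.3, 0.0, 0.1]
gripper_width: 1.0
gripper_force: 0.0
```

>>> {"method": "hand_motion", "body": {"segments": [[[0,0,0,0,0,0],[0,0,0,0,0,0],[0,0,0,0,0,0],[0,0,0,0,0,0],[0,0,0,0,0,0],[0,0,0,0,0,0],[0,0,0,0,0,0],[0,0,0,0,0,0]]], "aperture": 0.0}}

```text
time: 3.07
tcp_pos: [547.3, -125.6, 148.9]
orientation: [0.109, 0.933, -0.04, 0.341]
contact_force: [-6.2, 3.4, 7.0]
gripper_width: 0.651
gripper_force: 63.3
```

Run:
```python
from workcell import manip, vision, sensors, ticket
s=sensors.get_state(); print(s)
import pickle; pickle.dump(s,open("g.pkl","wb"))
```

```text
{'time': 3.0667, 'joint_positions': array([-0.42226632,  0.13871476, -1.01585284, -0.27503137,  0.12100847,
       -0.14559214]), 'qd': array([ 0.00057338, -0.00017832, -0.00135414,  0.00123512, -0.00067367,
        0.00045287]), 'tau': array([ -1.18372533, -32.34686852,  26.56522036,  -7.21389055,
        -0.19905687,   0.19547241]), 'tcp_pos': array([ 547.25721406, -125.55652974,  148.92602122]), 'orientation': array([ 0.109214  ,  0.93299356, -0.04011775,  0.340567  ]), 'contact_force': array([-6.21256488,  3.40102537,  6.99386041]), 'moment': array([0.42806444, 0.62834214, 0.49923294]), 'gripper_force': 63.27874839305878, 'gripper_width': 0.6506311147433437}
```

>>> {"method": "hand_motion", "body": {"segments": [[[0,0,-8,0,0,0],[0,0,-20,0,0,0],[0,0,-36,0,0,0],[0,0,-54,0,0,0],[0,0,-72,0,0,0],[0,0,-86,0,0,0],[0,0,-96,0,0,0],[0,0,-100,0,0,0]]]}}

```text
time: 3.73
tcp_pos: [483.6, -110.6, 225.7]
orientation: [0.11, 0.933, -0.041, 0.34]
contact_force: [1.0, -0.3, -2.6]
gripper_width: 0.649
gripper_force: 65.2
```

Create plan.py:
```python
# usage: plan.py X Y Z(world tcp) psi th_deg -> shift, rotvec in the tool's axes from measured pose
import sys; from h import *
X=list(map(float,sys.argv[1:])); s=sensors.get_state(); Rt=R.from_quat(s["orientation"]).as_matrix()
M=tubeR(X[3],np.radians(X[4])); G=np.c_[-M[:,2],M[:,1],M[:,0]]
print("tcp",s["tcp_pos"].round(1),"q",s["joint_positions"].round(2)); print("d",(Rt.T@(np.array(X[:3])-s["tcp_pos"])).round(1),"rot",R.from_matrix(Rt.T@G).as_rotvec().round(3))
print("mouth",(np.array(X[:3])+M@[0,0,70]).round(),"lower lip",(np.array(X[:3])+M@[28,0,70]).round(),"base",(np.array(X[:3])-M@[0,0,130]).round())
```

```bash
python3 plan.py 420 175 250 0.15 80; python3 plan.py 420 175 95 0.15 122
```

```text
tcp [ 483.6 -110.6  225.7] q [-0.46 -0.17 -1.01  0.04  0.15 -0.18]
d [  82.2  263.  -101.3] rot [-0.165  0.518 -0.352]
mouth [488. 185. 262.] lower lip [493. 186. 235.] base [293. 156. 227.]
tcp [ 483.6 -110.6  225.7] q [-0.46 -0.17 -1.01  0.04  0.15 -0.18]
d [182.  263.2  17.3] rot [-0.03   1.241 -0.409]
mouth [479. 184.  58.] lower lip [464. 182.  34.] base [311. 159. 164.]
```

>>> {"method": "hand_motion", "body": {"segments": [[[3,8,-12,0,0,0],[8,25,-25,-0.01,0.03,-0.02],[14,46,-34,-0.02,0.07,-0.05],[21,67,-39,-0.035,0.12,-0.08],[29,90,-43,-0.05,0.17,-0.11],[37,112,-47,-0.065,0.22,-0.14],[45,134,-52,-0.08,0.26,-0.17],[52,154,-57,-0.09,0.29,-0.19]]]}}

```text
time: 4.4
tcp_pos: [445.6, 57.7, 234.7]
orientation: [0.009, 0.98, -0.014, 0.2]
contact_force: [1.0, -1.0, -2.6]
gripper_width: 0.651
gripper_force: 65.1
```

```bash
python3 plan.py 420 175 250 0.15 82
```

```text
tcp [445.6  57.7 234.7] q [-0.02 -0.14 -0.76  0.54 -0.02 -0.  ]
d [ 19.  116.2 -27.8] rot [-0.07   0.261 -0.162]
mouth [489. 185. 260.] lower lip [492. 186. 232.] base [293. 156. 232.]
```

>>> {"method": "hand_motion", "body": {"segments": [[[3,18,-4,-0.01,0.04,-0.025],[6,36,-8,-0.02,0.08,-0.05],[9,54,-12,-0.03,0.12,-0.075],[12,72,-17,-0.045,0.16,-0.1],[15,90,-21,-0.055,0.2,-0.125],[18,104,-25,-0.065,0.24,-0.15],[19,113,-27,-0.07,0.26,-0.16],[19,116,-28,-0.07,0.26,-0.16]]]}}

```text
time: 5.07
tcp_pos: [420.9, 174.7, 250.1]
orientation: [-0.074, 0.995, 0.006, 0.07]
contact_force: [-0.5, -0.2, -3.7]
gripper_width: 0.651
gripper_force: 65.0
```

```bash
python3 plan.py 420 175 85 0.15 95;python3 plan.py 420 175 95 0.15 122
```

```text
tcp [420.9 174.7 250.1] q [ 0.24  0.05 -0.46  0.92 -0.01  0.09]
d [ 24.1   0.2 163.4] rot [ 0.001  0.229 -0.002]
mouth [489. 185.  79.] lower lip [487. 185.  51.] base [292. 156.  96.]
tcp [420.9 174.7 250.1] q [ 0.24  0.05 -0.46  0.92 -0.01  0.09]
d [ 22.7   0.3 153.5] rot [ 0.001  0.7   -0.002]
mouth [479. 184.  58.] lower lip [464. 182.  34.] base [311. 159. 164.]
```

>>> {"method": "hand_motion", "body": {"segments": [[[3,0,15,0,0.03,0],[6,0,36,0,0.07,0],[9,0,58,0,0.12,0],[12,0,80,0,0.17,0],[15,0,102,0,0.21,0],[18,0,124,0,0.26,0],[21,0,142,0,0.3,0],[23,0,153,0,0.31,0]]]}}

```text
time: 5.73
tcp_pos: [419.6, 173.0, 93.4]
orientation: [-0.073, 0.994, -0.006, -0.085]
contact_force: [-0.6, -0.1, -3.6]
gripper_width: 0.648
gripper_force: 65.1
```

>>> {"method": "hand_motion", "body": {"segments": [[[0,0,0,0,0.04,0],[0,0,0,0,0.08,0],[0,0,0,0,0.12,0],[0,0,0,0,0.16,0],[0,0,0,0,0.2,0],[0,0,0,0,0.24,0],[0,0,0,0,0.28,0],[0,0,0,0,0.32,0]]]}}

```text
time: 6.4
tcp_pos: [420.1, 173.4, 95.7]
orientation: [-0.071, 0.968, -0.018, -0.24]
contact_force: [-0.6, 0.3, -2.8]
gripper_width: 0.644
gripper_force: 65.1
```

```bash
python3 plan.py 420 175 95 0.15 122
```

Run:
```python
from workcell import manip, vision, sensors, ticket
import cv2
a=vision.snapshot("side"); b=vision.snapshot("scene")
f=lambda a:cv2.resize(a,None,fx=4,fy=4,interpolation=cv2.INTER_CUBIC)
cv2.imwrite("pics/s2.png",cv2.vconcat([f(a[205:275,260:420]),f(b[110:180,270:430])]))
```

```text
tcp [420.1 173.4  95.7] q [ 0.21  0.69 -0.07  1.3   0.03  0.06]
d [-0.5  1.6  0.6] rot [ 0.002  0.072 -0.003]
mouth [479. 184.  58.] lower lip [464. 182.  34.] base [311. 159. 164.]
```

View pics/s2.png

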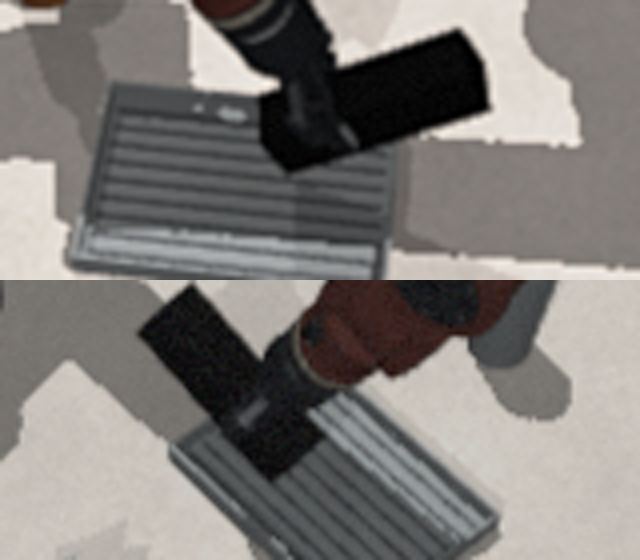

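The tube mouth sits over the tray's near half, well within the rim; no pestle visible yet. I'll tip further.

>>> {"method": "hand_motion", "body": {"segments": [[[0,0,0,0,0.04,0],[0,0,0,0,0.08,0],[0,0,0,0,0.12,0],[0,0,0,0,0.15,0],[0,0,0,0,0.15,0],[0,0,0,0,0.15,0],[0,0,0,0,0.15,0],[0,0,0,0,0.15,0]]]}}

```text
time: 7.17
tcp_pos: [419.5, 173.7, 95.9]
orientation: [-0.07, 0.947, -0.023, -0.312]
contact_force: [-0.2, -0.5, -1.0]
gripper_width: 0.649
gripper_force: 65.2
```

```bash
python3 plan.py 420 175 95 0.15 126
```

Run:
```python
from workcell import manip, vision, sensors, ticket
import cv2
a=vision.snapshot("side"); b=vision.snapshot("scene")
f=lambda a:cv2.resize(a,None,fx=4,fy=4,interpolation=cv2.INTER_CUBIC)
cv2.imwrite("pics/s3.png",cv2.vconcat([f(a[205:275,260:420]),f(b[110:180,270:430])]))
```

```text
tcp [419.5 173.7  95.9] q [0.21 0.81 0.09 1.48 0.04 0.05]
d [-1.1  1.3  0.4] rot [ 0.002 -0.007 -0.002]
mouth [476. 183.  54.] lower lip [460. 181.  31.] base [316. 159. 171.]
```

View pics/s3.png

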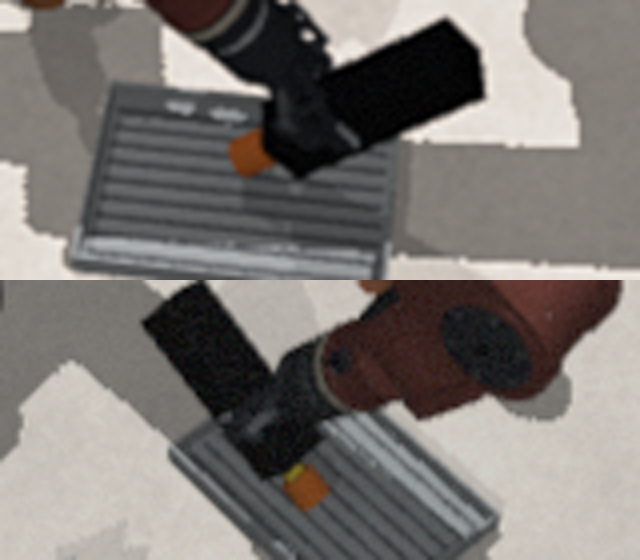

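The orange head is out at about (250,150) in the side crop, with the handle following. I'll let it settle and then back off along the axis.

>>> {"method": "hand_motion", "body": {"segments": [[[0,0,0,0,0,0],[0,0,0,0,0,0],[0,0,0,0,0,0],[0,0,0,0,0,0],[0,0,0,0,0,0],[0,0,0,0,0,0],[0,0,0,0,0,0],[0,0,0,0,0,0]]]}}

```text
time: 7.93
tcp_pos: [419.5, 173.6, 95.4]
orientation: [-0.07, 0.947, -0.023, -0.313]
contact_force: [-0.2, 0.8, -2.8]
gripper_width: 0.645
gripper_force: 65.2
```

>>> {"method": "hand_motion", "body": {"segments": [[[4,0,0,0,0,0],[10,0,0,0,0,0],[18,0,0,0,0,0],[28,0,0,0,0,0],[38,0,0,0,0,0],[48,0,0,0,0,0],[56,0,0,0,0,0],[60,0,0,0,0,0]]]}}

```text
time: 8.6
tcp_pos: [370.9, 166.5, 132.3]
orientation: [-0.07, 0.947, -0.023, -0.312]
contact_force: [0.1, -0.2, -3.4]
gripper_width: 0.647
gripper_force: 65.2
```

Run:
```python
from workcell import manip, vision, sensors, ticket
import cv2
a=vision.snapshot("side"); b=vision.snapshot("scene"); print(sensors.get_state()["joint_positions"])
f=lambda a:cv2.resize(a,None,fx=4,fy=4,interpolation=cv2.INTER_CUBIC)
cv2.imwrite("pics/s4.png",cv2.vconcat([f(a[205:275,260:420]),f(b[110:180,270:430])]))
```

```text
[ 0.21172673  0.69346508 -0.04920908  1.46406366  0.03889159  0.05178112]
```

View pics/s4.png

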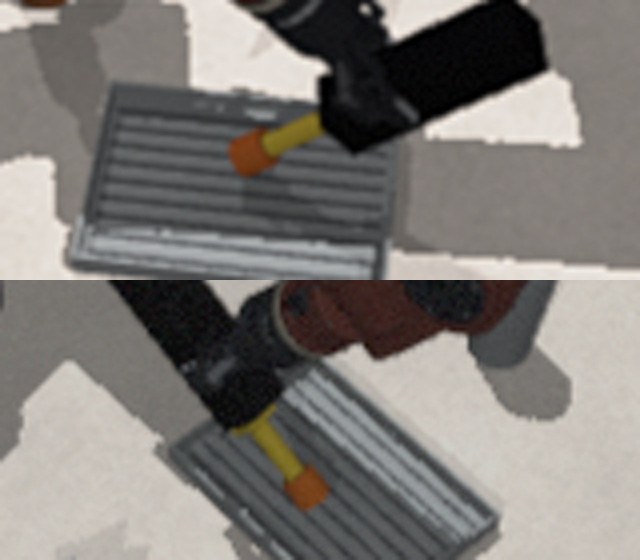

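Head rests on the tray floor at (250,155) in the crop, with the flange just at the mouth. I'll back away horizontally so it drops only a little.

>>> {"method": "hand_motion", "body": {"segments": [[[5,0,4,0,0,0],[11,0,8,0,0,0],[17,0,12,0,0,0],[23,0,16,0,0,0],[29,0,20,0,0,0],[35,0,24,0,0,0],[38,0,26,0,0,0],[38,0,26,0,0,0]]]}}

```text
time: 9.37
tcp_pos: [325.5, 159.7, 133.1]
orientation: [-0.07, 0.947, -0.023, -0.313]
contact_force: [0.2, -0.3, -2.6]
gripper_width: 0.648
gripper_force: 66.3
```

>>> {"method": "hand_motion", "body": {"segments": [[[2,0,-4,0,0,0],[5,0,-10,0,0,0],[10,0,-20,0,0,0],[15,0,-34,0,0,0],[20,0,-48,0,0,0],[20,0,-62,0,0,0],[20,0,-72,0,0,0],[20,0,-76,0,0,0]]]}}

```text
time: 10.03
tcp_pos: [356.6, 164.3, 207.1]
orientation: [-0.07, 0.947, -0.023, -0.311]
contact_force: [-0.0, -0.3, -2.8]
gripper_width: 0.647
gripper_force: 66.4
```

Run:
```python
from workcell import manip, vision, sensors, ticket
import cv2
a=vision.snapshot("side"); b=vision.snapshot("scene"); print(sensors.get_state()["joint_positions"])
f=lambda a:cv2.resize(a,None,fx=4,fy=4,interpolation=cv2.INTER_CUBIC)
cv2.imwrite("pics/s5.png",cv2.vconcat([f(a[205:275,260:420]),f(b[110:180,270:430])]))
```

```bash
python3 plan.py 420 60 250 -0.04 66
```

```text
[ 0.21328773  0.59265321 -0.02038021  1.59269262  0.0399469   0.05329804]
tcp [355.9 164.2 206.2] q [ 0.21  0.59 -0.02  1.59  0.04  0.05]
d [ -12.7 -112.4  -63.9] rot [-0.021 -1.052  0.195]
mouth [484.  57. 278.] lower lip [495.  57. 253.] base [301.  65. 197.]
```

View pics/s5.png

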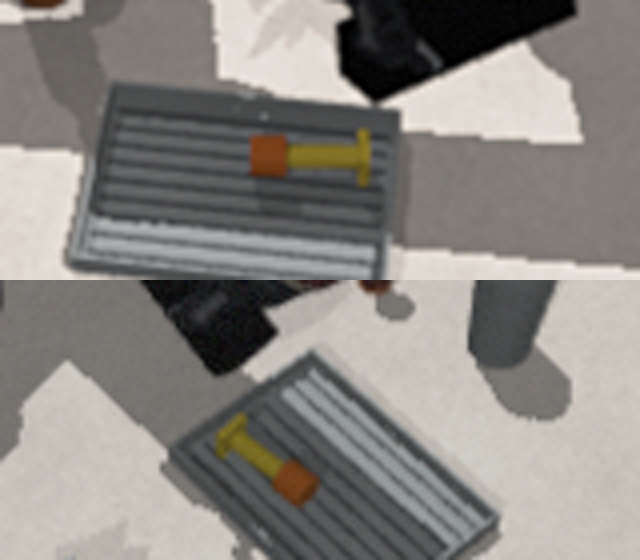

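The pestle lies flat in the tray (crop side: head (268,155), flange (363,155)). Next I return the tube.

>>> {"method": "hand_motion", "body": {"segments": [[[-1,-8,-8,0,-0.06,0.01],[-3,-20,-18,0,-0.15,0.03],[-4,-34,-27,-0.005,-0.25,0.05],[-6,-48,-36,-0.01,-0.35,0.07],[-7,-62,-44,-0.01,-0.45,0.09],[-9,-76,-52,-0.01,-0.55,0.11],[-10,-88,-57,-0.015,-0.65,0.13],[-11,-98,-61,-0.02,-0.74,0.15]]]}}

```text
time: 10.8
tcp_pos: [413.8, 73.0, 248.5]
orientation: [-0.0, 0.998, -0.01, 0.055]
contact_force: [-0.4, 0.5, -2.6]
gripper_width: 0.65
gripper_force: 66.3
```

Create back.py:
```python
import sys,pickle; from h import *
g=pickle.load(open("g.pkl","rb")); s=sensors.get_state(); Rg=R.from_quat(g["orientation"]).as_matrix(); Rt=R.from_quat(s["orientation"]).as_matrix()
for h in map(float,sys.argv[1:]): print(h,(Rt.T@(g["tcp_pos"]-h*Rg[:,2]-s["tcp_pos"])).round(1),R.from_matrix(Rt.T@Rg).as_rotvec().round(3))
```

```bash
python3 back.py 100 130
```

```text
100.0 [ -67.6 -183.    34.3] [ 0.075 -0.585  0.224]
130.0 [ -51.4 -179.     9.3] [ 0.075 -0.585  0.224]
```

>>> {"method": "hand_motion", "body": {"segments": [[[-4,-14,0,0.005,-0.04,0.02],[-10,-36,2,0.015,-0.12,0.045],[-18,-62,3,0.025,-0.2,0.08],[-26,-90,5,0.037,-0.29,0.11],[-34,-118,6,0.05,-0.38,0.145],[-42,-146,8,0.06,-0.47,0.18],[-48,-168,9,0.07,-0.54,0.21],[-51,-179,9,0.075,-0.585,0.224]]]}}

```text
time: 11.47
tcp_pos: [464.1, -106.6, 246.8]
orientation: [0.11, 0.933, -0.041, 0.339]
contact_force: [0.9, 0.5, -1.8]
gripper_width: 0.649
gripper_force: 66.3
```

>>> {"method": "hand_motion", "body": {"segments": [[[0,0,0,0,0,0],[0,0,0,0,0,0],[0,0,0,0,0,0]]]}}

```text
time: 11.72
tcp_pos: [465.4, -104.7, 247.7]
orientation: [0.108, 0.934, -0.04, 0.337]
contact_force: [-0.1, 0.3, -1.4]
gripper_width: 0.65
gripper_force: 66.3
```

```bash
python3 back.py 100 130
```

Run:
```python
from workcell import manip, vision, sensors, ticket
import cv2,pickle
s=sensors.get_state(); c=vision.get_calibration("wrist"); im=vision.snapshot("wrist"); pickle.dump((s,c),open("w2.pkl","wb"))
cv2.imwrite("pics/w2.png",cv2.convertScaleAbs(im,alpha=1.5,beta=30))
```

```text
100.0 [-1.1 -1.3 29.9] [ 0.001 -0.007  0.002]
130.0 [-0.9 -1.3 -0.1] [ 0.001 -0.007  0.002]
```

View pics/w2.png

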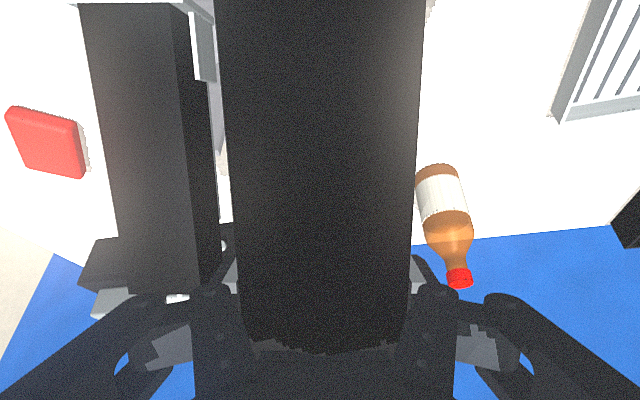

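Held tube's top face runs from x 215–427 at row 0 to 243–409 at row 330. I compare this with the original grasp geometry.

Create slip.py:
```python
from h import *
import pickle
s,c=pickle.load(open("w2.pkl","rb")); C["wrist"]=c; g=pickle.load(open("g.pkl","rb"))
Rg=R.from_quat(g["orientation"]).as_matrix(); Rt=R.from_quat(s["orientation"]).as_matrix()
M=tubeR(-.235); b=np.array([450.97,-102.77,62])
ob=Rg.T@(b-g["tcp_pos"]); OM=Rg.T@M; print("base in tool",ob.round(1),R.from_matrix(OM@np.c_[[0,0,-1],[0,1,0],[1,0,0]]).as_rotvec().round(3))
def f(v,ob=ob):
    Q=Rt@R.from_rotvec([v[2],v[3],0]).as_matrix(); P=lambda q:proj("wrist",s["tcp_pos"]+Q@(ob+[0,v[0],v[1]]+OM@q))[0]
    r=[]
    for sg,uu in((-1,(215,243)),(1,(427,409))):
        a,e=P((-28,sg*28,90)),P((-28,sg*28,190))
        for row,u in zip((0,330),uu): r.append(a[0]+(row-a[1])*(e[0]-a[0])/(e[1]-a[1])-u)
    return np.array(r)
print(f(np.zeros(4)).round(1)); v=least_squares(f,np.zeros(4)).x; print("dy,dz,rx,ry",v.round(3),f(v).round(1))
```

```bash
python3 slip.py
```

```text
base in tool [131.7  -0.    2.7] [0.001 0.002 0.002]
[ 1.8 -1.7  5.4 -2.8]
dy,dz,rx,ry [-9.2229e+01 -9.2890e+00  1.2990e+00 -3.1000e-02] [ 0.2 -0.2 -0.1  0.1]
```

No meaningful slip. Lowering along the tool axis.

>>> {"method": "hand_motion", "body": {"segments": [[[-2,0,8,0,0,0],[-3,-1,20,0,0,0],[-3,-1,34,0,0,0],[-3,-1,48,0,0,0],[-3,-1,60,0,0,0],[-3,-1,70,0,0,0],[-3,-1,76,0,0,0],[-3,-1,78,0,0,0]]]}}

```text
time: 12.43
tcp_pos: [517.0, -117.6, 189.4]
orientation: [0.108, 0.934, -0.039, 0.338]
contact_force: [-0.5, -0.6, -1.3]
gripper_width: 0.648
gripper_force: 66.3
```

>>> {"method": "hand_motion", "body": {"segments": [[[0,0,0,0,0,0],[0,0,0,0,0,0],[0,0,0,0,0,0]]]}}

```text
time: 12.68
tcp_pos: [516.6, -118.3, 190.7]
orientation: [0.108, 0.934, -0.04, 0.339]
contact_force: [0.4, 0.1, -1.4]
gripper_width: 0.647
gripper_force: 66.4
```

```bash
python3 back.py 0
```

```text
0.0 [ 2.6 -0.  52.3] [ 0.    -0.004  0.002]
```

>>> {"method": "hand_motion", "body": {"segments": [[[0,0,7,0,0,0],[0,0,14,0,0,0],[0,0,21,0,0,0],[0,0,28,0,0,0],[0,0,34,0,0,0],[0,0,39,0,0,0],[0,0,43,0,0,0],[0,0,46,0,0,0]]]}}

```text
time: 13.35
tcp_pos: [545.4, -125.2, 154.2]
orientation: [0.109, 0.934, -0.04, 0.338]
contact_force: [-0.2, 0.5, -2.1]
gripper_width: 0.649
gripper_force: 66.4
```

>>> {"method": "hand_motion", "body": {"segments": [[[0,0,1,0,0,0],[0,0,2,0,0,0],[0,0,3,0,0,0],[0,0,4,0,0,0],[0,0,5,0,0,0]]]}}

```text
time: 13.77
tcp_pos: [548.4, -126.0, 151.2]
orientation: [0.109, 0.934, -0.04, 0.339]
contact_force: [0.2, 0.7, -1.6]
gripper_width: 0.651
gripper_force: 66.4
```

```bash
python3 back.py 0
```

```text
0.0 [2.4 0.2 1. ] [ 0.    -0.004  0.002]
```

>>> {"method": "hand_motion", "body": {"segments": [[[0,0,1,0,0,0],[1,0,1.5,0,0,0],[2,0,1.5,0,0,0],[2,0,1.5,0,0,0]]]}}

```text
time: 14.1
tcp_pos: [548.9, -126.1, 150.4]
orientation: [0.108, 0.933, -0.04, 0.34]
contact_force: [-8.0, 3.5, 12.7]
gripper_width: 0.646
gripper_force: 67.9
```

>>> {"method": "hand_motion", "body": {"segments": [[[0,0,0,0,0,0],[0,0,0,0,0,0],[0,0,0,0,0,0],[0,0,0,0,0,0],[0,0,0,0,0,0],[0,0,0,0,0,0]]], "aperture": 1.0}}

```text
time: 14.6
tcp_pos: [547.7, -125.8, 148.5]
orientation: [0.109, 0.934, -0.04, 0.338]
contact_force: [1.1, -0.0, 0.4]
gripper_width: 0.996
gripper_force: 0.0
```

>>> {"method": "hand_motion", "body": {"segments": [[[0,0,-10,0,0,0],[0,0,-25,0,0,0],[0,0,-45,0,0,0],[0,0,-65,0,0,0],[0,0,-85,0,0,0],[0,0,-105,0,0,0],[0,0,-117,0,0,0],[0,0,-117,0,0,0]]]}}

```text
time: 15.27
tcp_pos: [474.7, -108.6, 240.5]
orientation: [0.108, 0.933, -0.041, 0.34]
contact_force: [0.4, -0.3, 0.4]
gripper_width: 1.0
gripper_force: 0.0
```

>>> {"method": "hand_motion", "body": {"segments": [[[0,0,0,0,0,0],[0,0,0,0,0,0],[0,0,0,0,0,0]]]}}

```text
time: 15.52
tcp_pos: [474.9, -108.4, 237.5]
orientation: [0.109, 0.934, -0.04, 0.338]
contact_force: [-0.2, 0.0, 0.4]
gripper_width: 1.0
gripper_force: 0.0
```

Run:
```python
from workcell import manip, vision, sensors, ticket
import cv2,pickle
s=sensors.get_state(); c=vision.get_calibration("wrist"); im=vision.snapshot("wrist"); pickle.dump((s,c),open("w1.pkl","wb")); print(s["tcp_pos"])
cv2.imwrite("pics/w3.png",im)
```

```text
[ 474.85356368 -108.42396044  237.45715486]
```

View pics/w3.png

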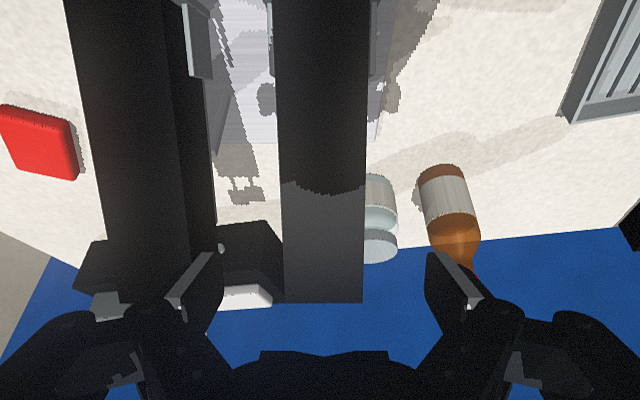

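Tube is back in the same view: edges 276–371 at row 50, mouth edge 284–363 at row 303. I compare with the original fit.

```bash
sed -i 's/(281,301)/(284,303)/;s/(361,301)/(363,303)/;s/(-1,275)/(-1,276)/' fit.py; python3 fit.py
```

```text
[ 4.52269294 -1.03772931 -0.23064376] [ 0.7 -0.3 -0.7 -0.2  0.  -0. ]
grasp [ 549.21798385 -126.5386668   145.56238926] d [-1.000e-01 -5.000e-01  1.196e+02] [-0.001 -0.004 -0.   ]
```

```bash
python3 -c "
from workcell import manip, vision, sensors, ticket
print(ticket.close_job())"
```

```text
the job is handed in; nothing more can be done
None
```

The pestle lies in the drip tray, and the empty tube is back in its own bay, measured within about 2 mm of where it started; I handed the job in at about 16 s, and no verdict was printed.

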